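Shut the damper and hold the drying cabinet's gate ajar

ROBOT

A 6-joint arm with a two-finger parallel gripper is mounted at the origin on the work surface. World frame = base frame: x ahead of the robot, y to its left, z up, the work surface at z = 0. Lengths are in m, angles in rad, forces in N, time in s.
With the tool pointing down it reaches from about 0.425 to 0.95 m from the base axis. Payload 3.5 kg.
Tool frame: the origin (TCP) lies at the very end of the fingers, on their centre line; the grasp point (between the pads) lies 19 mm behind it; z points along the fingers, y is the line along which they close (so a half turn about z gives the same grasp; the last joint's range is limited). The gripper opens to 85 mm and grips with 20 to 120 N. Pads are 22 mm wide; open, the fingers measure 114 mm over their backs; the gripper's body (76 mm by 85 mm) begins 54 mm behind the grasp point. The pads swing forward as they close: fully open they stand 13 mm farther back than shut.
Start: joints at [0.955, 0.286, 1.577, -0, 1.279, -0.15], TCP at [0.303, 0.603, 0.231] pointing down, gripper open.
Joint ranges: [-2.77, 2.77], [-0.9, 2.22], [0.21, 2.48], [-1.53, 4.67], [0.24, 2.81], [-2.84, 2.84]. Speed limits (rad/s): [2.79, 2.79, 3.14, 3.14, 3.14, 3.14].

INTERFACE

Orientations are given as a unit quaternion [x, y, z, w].
In Python, from cell import get_obs, grab_frame, sign_off, finder gives the robot as it stands.
- The arm moves only by the tool apply_moves, never from a script. Its argument "plan" is text: rows parted by semicolons, each of 6 numbers parted by spaces: the shift along the world's x, y, z as a fraction of full scale, then the turn, a rotation vector about the world's x, y, z as a fraction of full scale. In form: dx dy dz ax ay az; .... A call has 1 to 5 rows; each row is the pose to reach, as a shift and turn from the pose commanded when the call began, turning the shorter way round; what a row does not reach only later rows make up. Full scale, the value 1, is 0.5 m for a shift and 2 pi rad for a turn. A row lasts 1/12 s, in which the tool goes at most 41.7 mm and 7.16 degrees, less where a joint would pass 70% of its speed; a pose out of reach is approached as far as the arm can. A call with a number of a shift or a turn outside -1 to 1 is refused whole. A call with a gripper value outside its range is refused whole. "jaw" is the opening, from 0 (shut) to 1 (fully open), set as the call begins (left out, the last holds). The fingers move at their own pace and stop on an object; the grip force is fixed at half the most. Time passes only in rows, so rows that repeat a pose let the fingers close. It gives the time, the measured TCP pose, the force, the opening and the grip force at its end, in the units of the state.
- get_obs(): the state, without advancing time (a new reading comes with each control period).
- grab_frame(name): name is "scene" or "top" or "wrist"; returns a dict with "pixels" (384x512x3 uint8, blue, green, red), "fx", "fy", "cx", "cy" (pixels), "k1" (the pictures are not rectified: a ray, as slopes to the right and down, at radius r is drawn at 1 + k1 r^2 times it, then the intrinsics apply), "extrinsics" (4x4, takes a point from world to camera coordinates); the wrist camera has in their place "hand_eye" (4x4, takes a point from camera to tool coordinates, whose origin is the TCP and whose axes are the flange's). Camera axes: x right, y down, z forward; pixel columns grow to the right and rows downward; lengths in m; the calibration is good to about 2 mm. A picture is of the moment at which its call begins: read the wrist's pose just before it. There is no depth.
- sign_off(): hands the job in; it is judged then, once.
Trained networks look in a picture, given as the dict that the camera call returned (one of the last four; its "shot" number tells which), for a name from the list of things; names that differ only in an ending like _2 or _b are one class to them, and where a whole thing is asked for, a point or a joint stands for the part that bears it (a point fixed in the world has none). Each returns a list of dicts, best first, with "p" (0 to 1); they miss things now and then, are a little off and sometimes report something else, mostly with a low value. They report only what shows in the picture. A call takes as long as a camera call. They do not tell look-alikes from the thing itself.
- finder.outline_of(label, picture): "pixels" (384x512 bool, what is visible of it).
- finder.place_of(label, picture): "xyz" ([x, y, z] in m, in world coordinates, good to about 4 mm: a listed point, or the origin of a listed thing).
The state is a dict: "time": time; "joints": joint angles; "dq": joint speeds; "tau": joint torques, N m; "tcp_pos": TCP position; "tcp_rot": TCP orientation; "contact_force": force on the tool from outside, world axes, zero at the start; "ft_torque": the same for the moment, N m; "gripper_width": finger opening in m; "grip_force": force on a finger pad.
Only numpy, scipy, OpenCV 4.12 (cv2) and the standard library are available. Lean on these libraries where they do the work, as an engineer would, in place of code of your own. Each camera call takes 0.05 s, during which the arm holds its last target. There are 200 camera calls.

TASK

Shut off the warm air to the doll drying cabinet: take the damper plate from its stand and slide it fully home into the slot in the cabinet's roof. Then draw back the drooping bolt of the gate, lifting it over the bent lip of its keeper as you pull, swing the gate about a hand's width ajar and finish while holding it still there, bolt drawn, because its spring would shut it. Leave the doll and the tools on the bench where they are.

Things in the scene. Friction and masses are not known exactly. Their poses are not given: they have to be found in the camera images.
- cabinet: fixed wooden drying cabinet on the bench, 180 deep (its x) x 340 wide (its y) x 200 high; origin at the centre of its underside. Its front, with the gate, faces its own -x, roughly towards the robot. The roof is flat at 200 but for the brass throat of the damper slot; a grey fan heater stands on the back (+x), 100 deep and 150 high
- slot_mouth (a point): centre of the damper slot in the cabinet's roof, 4 above the roof, inside its brass throat. The slot is a straight vertical pocket, 8.4 wide along the cabinet's x and 63 long along the cabinet's y, open at the bottom; the throat stands 8.5 above the roof and its sides flare outwards (about 19 x 73 at its top) to catch the plate. Axes as the cabinet's
- stand: fixed wooden stand, 70 (x) x 110 (y) x 45 high, with a kerf 8 x 64 (x, y) and 35 deep that holds the plate upright; origin at the centre of its underside
- plate: loose damper plate, 90 g: upright aluminium sheet 6 thick (its x), 60 wide (its y), 62 high, with a red wooden grip on top 14 thick (x), 44 wide (y), 36 high. Origin at the centre of the sheet's lower edge, z up. Starts upright in the stand's kerf, its sheet parallel to the kerf, lower edge 10 above the bench, so it must be lifted straight up 35 to be free. Either face may go forward in the slot
- plate_shoulder (a point): centre of the underside of the red grip, 62 above the plate's lower edge; the grip is thicker than the slot, so it comes to rest in the flared throat, this point at slot_mouth, when the plate is fully home
- plate_grip (a point): point in the red grip to pinch (across its 14 thickness, along the plate's x), 22 above the shoulder and 14 below the grip's top
- gate (a joint): opening angle of the gate in rad, 0 shut, up to 1.6; it turns about an upright hinge at the cabinet's left jamb (+y end) and its free edge swings out to the cabinet's -x. A spring closes it (about 0.35 N m shut, 0.6 N m at 0.5 rad)
- gate_leaf: the gate with the bolt that it carries: wooden frame with six thin bars, 18 thick, 272 wide, from 34 to 183 above the bench, in line with the cabinet's front. Origin on the hinge line at bench height, in the plane of its front face; its -y runs along the gate from the hinge to the free edge, its -x points out of the gate's front, z up
- gate_edge (a point): point on the free edge of the gate's front face at mid height, 272 from the hinge; it stands about 95 from its shut place when the gate is at 0.35 rad
- barrel (a joint): lift of the bolt's barrel in rad: the barrel is screwed to the front of the gate's top rail by one screw only, 87 along the gate from the hinge (nearer the hinge than the knob), and turns about it; 0 hanging down by its own weight, nose 0.07 rad below level, up to 0.11 lifted as far as it goes (level at 0.07). The bolt's head clears the keeper's lip from about 0.035
- bolt (a joint): how far the bolt is drawn back in its barrel, m: 0 shot, 0.040 fully drawn; the bolt moves along the barrel towards the gate's hinge (gate's +y). About 1.5 N of rubbing. The head meets the keeper's lip at 0.006 if not lifted, and is out of the keeper from 0.018
- knob (a point): middle of the bolt's brass knob, a round bar 16 across, 17 long, standing straight out of the gate's front along the gate's x, with a 20 collar 7 long at its outer end; this point lies on its axis, 46 before the gate's front face, 110 along the bolt from the screw, about 157 above the bench. Pinched from above it can turn in the fingers. Lifting it 4 to 10 brings the head over the lip
- bolt_head (a point): centre of the bolt's brass mushroom head, 20 across and 8 long, 90 beyond the knob on the 8 rod; hangs behind the keeper's lip when shot
- keeper_lip (a point): middle of the top edge of the keeper's bent lip. The steel keeper on the cabinet's right jamb is a pocket, open at the top, that holds the bolt's head in; its front strap stands up to 33 before the jamb and up to 185 above the bench, its gate-side edge is bent up into a lip 3 thick, 5.5 higher than the bottom of the hanging head
- doll: loose yellow doll with a red head scarf, 110 high, 68 across, standing; bystander
- post: loose aluminium tool rest post, 64 across the foot, 97 high, standing; bystander
- burnisher: loose burnisher with a horn handle, 183 long (its x), 24 high, lying; bystander
- compass: loose steel scribing compass, 180 long (its x), 80 wide, 12 high, lying; bystander
Not all that is in view belongs to the job. There is more than one size of the plate; the one meant has the size given above.

How it is judged:
On the way, in this order (a step that is already met when the one before it is completed fails the run):
1. the damper plate is fully home and upright in the roof slot, let go (distance between plate_shoulder and slot_mouth below 0.005 m and angle between plate's own z axis and vertical below 0.1 rad and contact force between the fingers and plate below 0.1 N), for 0.2 s.
2. the bolt is drawn out of the keeper (value of joint bolt above 0.022 m), for 0.2 s.
At the end, for the whole second after the job is handed in: The damper plate is still fully home (its shoulder within 5 mm of the slot mouth, upright within 0.1 rad); the gate stands still between 0.18 and 0.56 rad open (free edge 50 to 150 mm out), held by the fingers on the gate or its bolt (more than 1 N), with the bolt drawn at least 15 mm (distance between plate_shoulder and slot_mouth below 0.005 m and angle between plate's own z axis and vertical below 0.1 rad and value of joint gate between 0.18 and 0.56 rad and velocity of joint gate between -0.1 and 0.1 rad/s and value of joint bolt above 0.015 m and contact force between the fingers and gate_leaf above 1 N); the arm keeps its last pose, push and grip.
It fails at once if the doll is shifted by more than 30 mm or tipped (distance of doll from where it was at the start of the episode above 0.03 m or angle between doll's own z axis and vertical above 0.5 rad).
It fails at once if the tool rest post is shifted by more than 30 mm or tipped (distance of post from where it was at the start of the episode above 0.03 m or angle between post's own z axis and vertical above 0.5 rad).
It fails at once if the burnisher is shifted by more than 30 mm (distance of burnisher from where it was at the start of the episode above 0.03 m).
It fails at once if the compass is shifted by more than 30 mm (distance of compass from where it was at the start of the episode above 0.03 m).
It fails at once if the gate is forced open with the bolt still shot (value of joint bolt below 0.012 m and value of joint gate above 0.1 rad).
It also fails if it takes over 56 s, if anything falls off the work surface, if the arm or the gripper's body presses on something with over 40 N, if the wrist force passes 120 N, or if a joint passes its speed limit or range.

## Working session

There is one attempt and no reset: what is moved stays moved. The work goes in short steps, Python scripts to look and compute and a tool call to move; the robot and the scene stay as the last step left them, time stands still between calls to the robot, and variables do not carry over. Pictures are saved under pics/ and viewed, at most 10 in all, crops included, and the job is handed in when it is done.

Besides the shell and the picture viewer there is one more tool, called after ">>>" as name(argument=value, ...), one argument or row to a line, values as JSON. apply_moves: Moves the arm, as the interface text tells. Shift numbers are shares of 0.5 m and turn numbers shares of 2 pi rad, none past 1 either way. Its arguments: {"type":"object","properties":{"plan":{"type":"string"},"jaw":{"type":"number"}},"required":["plan"]}

```bash
ls; mkdir -p pics; cat > h.py <<'E'
import numpy as np, cv2
from cell import get_obs, grab_frame, sign_off, finder
def K(p): return np.array([[p["fx"],0,p["cx"]],[0,p["fy"],p["cy"]],[0,0,1.]])
def save(p,n): cv2.imwrite("pics/"+n,p["pixels"])
E
python3 - <<'E'
from h import *
o=get_obs(); print(o)
s=grab_frame("scene"); t=grab_frame("top")
cv2.imwrite("pics/a.png",np.vstack([s["pixels"],t["pixels"]])[:, :].copy())
save(s,"s0.png"); save(t,"t0.png")
for p,n in((s,"S"),(t,"T")):
    print(n,p["fx"],p["k1"],np.round(np.array(p["extrinsics"]),3).tolist())
    for l in ["cabinet","slot_mouth","stand","plate","plate_shoulder","plate_grip","gate_leaf","gate_edge","knob","bolt_head","keeper_lip","doll","post","burnisher","compass"]:
        print(n,l,[(np.round(d["xyz"],3).tolist(),round(float(d["p"]),2)) for d in finder.place_of(l,p)[:3]])
print(get_obs()["time"])
E
```

```text
pics
{'time': 0.0, 'joints': array([ 9.54995240e-01,  2.87132842e-01,  1.57817617e+00,  3.00142217e-05,
        1.27860418e+00, -1.49997452e-01]), 'dq': array([-0.00070379, -0.00126086,  0.003727  ,  0.00023632,  0.00216844,
        0.00236164]), 'tau': array([-1.50781369e-03, -4.06004190e+01, -2.92617667e+01, -2.91580191e-04,
        6.00867206e-03, -6.51954863e-06]), 'tcp_pos': array([0.30275237, 0.6025617 , 0.22996952]), 'tcp_rot': array([ 2.30806029e-01,  9.72999091e-01, -1.07087988e-03, -4.46814834e-04]), 'contact_force': array([ 0.33174969, -0.13774241, -0.01766651]), 'ft_torque': array([-0.01468113,  0.03657177,  0.04043482]), 'grip_force': 0.0, 'gripper_width': 0.08520698432488856}
S 428.86948496629975 0.054868745514479046 [[-0.512, 0.859, -0.02, 0.247], [0.482, 0.268, -0.834, -0.122], [-0.711, -0.437, -0.551, 1.766], [0.0, 0.0, 0.0, 1.0]]
S cabinet [([0.629, 0.047, -0.003], 0.95)]
S slot_mouth [([0.674, 0.07, 0.204], 0.57)]
S stand [([0.459, 0.345, -0.004], 0.93)]
S plate [([0.449, 0.502, 0.0], 0.86), ([0.324, 0.348, -0.0], 0.83), ([0.458, 0.342, 0.011], 0.62)]
S plate_shoul
[... 880 characters left out ...]
te [([0.453, 0.502, -0.001], 0.77), ([0.322, 0.351, -0.001], 0.74), ([0.46, 0.344, -0.003], 0.63)]
T plate_shoulder [([0.452, 0.497, 0.085], 0.76), ([0.319, 0.355, 0.082], 0.46), ([0.461, 0.345, 0.073], 0.42)]
T plate_grip [([0.513, -0.092, 0.149], 0.74), ([0.448, 0.5, 0.113], 0.54), ([0.318, 0.351, 0.111], 0.46)]
T gate_leaf [([0.554, 0.192, 0.003], 0.73)]
T gate_edge [([0.525, -0.079, 0.097], 0.83)]
T knob [([0.491, 0.004, 0.161], 0.42)]
T bolt_head [([0.514, -0.09, 0.148], 0.57)]
T keeper_lip [([0.515, -0.08, 0.148], 0.62)]
T doll [([0.471, -0.344, -0.004], 0.52)]
T post [([0.648, 0.397, -0.004], 0.56)]
T burnisher [([0.424, 0.061, 0.003], 0.57)]
T compass [([0.7, -0.392, 0.0], 0.76)]
1.6
```

View pics/s0.png

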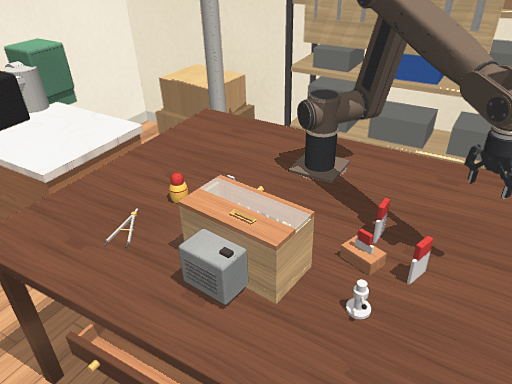

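View pics/t0.png

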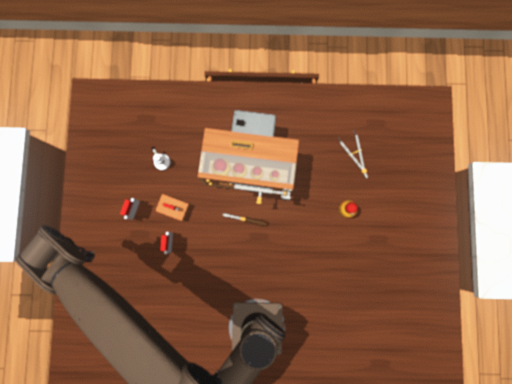

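>>> apply_moves(
  plan="0.314 -0.517 0 0 0 -0.2306; 0.314 -0.517 0 0 0 -0.2306; 0.314 -0.517 0 0 0 -0.2306; 0.314 -0.517 0 0 0 -0.2306; 0.314 -0.517 0 0 0 -0.2306",
)

```text
time: 2.02
tcp_pos: [0.4118, 0.4235, 0.2315]
tcp_rot: [0.521, 0.853, 0.0, 0.0]
contact_force: [0.7, 0.2, 0.1]
gripper_width: 0.0854
grip_force: 0.0
```

```bash
cat >> h.py <<'E'
from scipy.spatial.transform import Rotation as R
def goal(xyz,ydeg):
    """shares to bring the TCP to xyz, tool down, closing axis at ydeg"""
    o=get_obs(); r=R.from_quat(o["tcp_rot"])
    a=np.radians(ydeg); y=np.array([np.cos(a),np.sin(a),0]); z=np.array([0,0,-1.]); x=np.cross(y,z)
    t=R.from_matrix(np.c_[x,y,z])
    d=(np.array(xyz)-o["tcp_pos"])/.5
    print("t",round(o["time"],2),"tcp",o["tcp_pos"].round(4),"yaw",np.degrees(np.arctan2(*r.as_matrix()[[1,0],1])).round(1),"goal",d.round(4),((t*r.inv()).as_rotvec()/2/np.pi).round(4))
E
python3 -c "
from h import *
goal([.46,.344,.23],-20)"
```

```text
t 2.02 tcp [0.4118 0.4235 0.2315] yaw 27.2 goal [ 0.0963 -0.1589 -0.003 ] [-0.000e+00  1.000e-04 -1.311e-01]
```

>>> apply_moves(
  plan="0.096 -0.159 0 0 0 -0.131; 0.096 -0.159 0 0 0 -0.131; 0.096 -0.159 0 0 0 -0.131; 0.096 -0.159 0 0 0 -0.131; 0.096 -0.159 0 0 0 -0.131",
)

```text
time: 2.43
tcp_pos: [0.4601, 0.3442, 0.2315]
tcp_rot: [0.759, 0.651, 0.0, 0.0]
contact_force: [-0.3, 0.1, 0.2]
gripper_width: 0.0852
grip_force: 0.0
```

>>> apply_moves(
  plan="0 0 0 0 0 -0.032; 0 0 0 0 0 -0.032; 0 0 0 0 0 -0.032",
)

```text
time: 2.68
tcp_pos: [0.4594, 0.3454, 0.2314]
tcp_rot: [0.819, 0.574, 0.0, 0.0]
contact_force: [0.4, 0.7, -0.6]
gripper_width: 0.0853
grip_force: 0.0
```

```bash
cat >> h.py <<'E'
def wcam(p,o):
    T=np.eye(4); T[:3,:3]=R.from_quat(o["tcp_rot"]).as_matrix(); T[:3,3]=o["tcp_pos"]
    return T@np.array(p["hand_eye"])
def extr(p,o=None): return np.linalg.inv(wcam(p,o)) if "hand_eye" in p else np.array(p["extrinsics"])
def toplane(p,uv,z,o=None):
    k1=p["k1"]; uv=np.atleast_2d(np.asarray(uv,float))
    d=(uv-[p["cx"],p["cy"]])/[p["fx"],p["fy"]]; s=d.copy()
    for _ in range(20): s=d/(1+k1*(s**2).sum(1,keepdims=True))
    C=np.linalg.inv(extr(p,o)); v=np.c_[s,np.ones(len(s))]@C[:3,:3].T
    return C[:3,3]+v*((z-C[2,3])/v[:,2:])
def proj(p,X,o=None):
    c=np.c_[np.atleast_2d(X),np.ones(len(np.atleast_2d(X)))]@extr(p,o)[:3].T
    s=c[:,:2]/c[:,2:]; s=s*(1+p["k1"]*(s**2).sum(1,keepdims=True)); return s*[p["fx"],p["fy"]]+[p["cx"],p["cy"]]
def rect(p,label,z,o=None,i=0):
    m=finder.outline_of(label,p)
    for d in m:
        ys,xs=np.nonzero(d["pixels"]); q=toplane(p,np.c_[xs,ys],z,o)
        r=cv2.minAreaRect((q[:,:2]*1000).astype(np.float32)); print(label,round(float(d["p"]),2),np.round(r[0],1),np.round(r[1],1),round(r[2],2))
E
python3 - <<'E'
from h import *
goal([.46,.344,.23],-20)
o=get_obs(); w=grab_frame("wrist"); save(w,"w1.png"); print(wcam(w,o).round(3))
for l in ["plate_grip","plate","stand","plate_shoulder"]: print(l,[(np.round(d["xyz"],4).tolist(),round(float(d["p"]),2)) for d in finder.place_of(l,w)[:3]])
rect(w,"plate",.108,o); rect(w,"stand",.045,o)
E
```

```text
t 2.68 tcp [0.4594 0.3454 0.2314] yaw -19.9 goal [ 0.0012 -0.0028 -0.0029] [-0.      0.     -0.0002]
[[ 0.94  -0.329 -0.088  0.482]
 [-0.34  -0.908 -0.245  0.407]
 [ 0.     0.26  -0.966  0.374]
 [ 0.     0.     0.     1.   ]]
plate_grip [([0.3212, 0.349, 0.1123], 0.67), ([0.4598, 0.3434, 0.0943], 0.65)]
plate [([0.3255, 0.3536, -0.002], 0.95), ([0.4519, 0.495, 0.0002], 0.71), ([0.4575, 0.344, 0.0108], 0.59)]
stand [([0.4571, 0.3418, -0.0018], 0.92)]
plate_shoulder [([0.3197, 0.3545, 0.0847], 0.64)]
plate 0.85 [337.7 352. ] [121.8  33.7] 8.28
plate 0.82 [451.6 481.4] [19.8 79.1] 68.74
plate 0.64 [463.1 351.7] [57.7 13.6] 70.5
stand 0.89 [461.  344.4] [111.7  71.3] 70.42
```

View pics/w1.png

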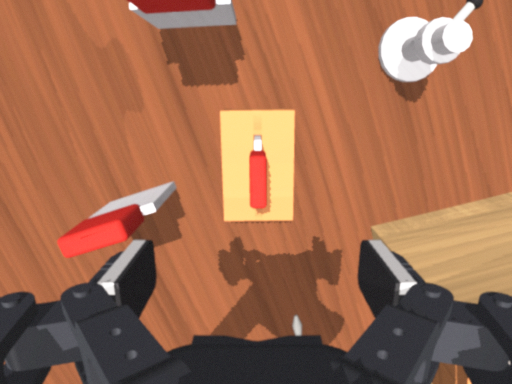

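>>> apply_moves(
  plan="0.001 -0.003 -0.15 0 0 0.001; 0.001 -0.003 -0.28 0 0 0.001; 0.001 -0.003 -0.313 0 0 0.001; 0.001 -0.003 -0.313 0 0 0.001; 0.001 -0.003 -0.313 0 0 0.001",
  jaw=0.6,
)

```text
time: 3.45
tcp_pos: [0.4543, 0.3412, 0.0668]
tcp_rot: [0.816, 0.577, -0.008, -0.001]
contact_force: [-2.2, -0.8, -1.2]
gripper_width: 0.0513
grip_force: 0.0
```

>>> apply_moves(
  plan="0 0 0 0 0 0; 0 0 0 0 0 0; 0 0 0 0 0 0; 0 0 0 0 0 0; 0 0 0 0 0 0",
  jaw=0,
)

```text
time: 3.87
tcp_pos: [0.4617, 0.3454, 0.0785]
tcp_rot: [0.816, 0.577, 0.003, 0.0]
contact_force: [-0.9, 1.4, 6.9]
gripper_width: 0.013
grip_force: 59.5
```

>>> apply_moves(
  plan="0 0 0 0 0 0; 0 0 0 0 0 0; 0 0 0 0 0 0",
)

```text
time: 4.12
tcp_pos: [0.4617, 0.3454, 0.0785]
tcp_rot: [0.816, 0.577, 0.003, 0.0]
contact_force: [-1.7, 1.0, 7.0]
gripper_width: 0.0128
grip_force: 59.5
```

>>> apply_moves(
  plan="0 0 0.03 0 0 0; 0 0 0.07 0 0 0; 0 0 0.13 0 0 0; 0 0 0.2 0 0 0; 0 0 0.27 0 0 0",
)

```text
time: 4.53
tcp_pos: [0.4595, 0.3438, 0.2117]
tcp_rot: [0.816, 0.577, 0.0, 0.0]
contact_force: [0.6, 0.3, -0.4]
gripper_width: 0.0129
grip_force: 58.7
```

>>> apply_moves(
  plan="0 0 0.08 0 0 0; 0 0 0.15 0 0 0; 0 0 0.19 0 0 0; 0 0 0.2 0 0 0; 0 0 0.2 0 0 0",
)

```text
time: 4.95
tcp_pos: [0.4605, 0.3444, 0.3128]
tcp_rot: [0.816, 0.577, 0.003, 0.001]
contact_force: [0.1, 0.4, -1.2]
gripper_width: 0.0128
grip_force: 58.8
```

```bash
python3 - <<'E'
from h import *
o=get_obs(); print(o["gripper_width"],o["contact_force"],o["tcp_rot"])
goal([.6,.09,.33],-6.1)
t=grab_frame("top"); 
rect(t,"cabinet",.2); rect(t,"slot_mouth",.2085); rect(t,"gate_leaf",.183)
for l in ["slot_mouth","gate_edge","gate_leaf","plate_shoulder","keeper_lip"]: print(l,[(np.round(d["xyz"],4).tolist(),round(float(d["p"]),2)) for d in finder.place_of(l,t)[:3]])
E
```

```text
0.012827099499875264 [ 0.05340016  0.35055257 -1.17120733] [8.16456687e-01 5.77399426e-01 2.84587192e-03 5.30647160e-04]
t 4.95 tcp [0.4605 0.3444 0.3128] yaw -19.5 goal [ 0.2789 -0.5087  0.0344] [-0.0005  0.0008  0.0371]
cabinet 0.78 [638.6  45.7] [345.5 324.9] 82.24
cabinet 0.39 [496.8 -34.8] [ 20.2 100.6] 19.03
slot_mouth 0.9 [632.9  44.4] [341.1 325.9] 83.47
gate_leaf 0.88 [507.4  52.8] [283.3  62.1] 83.57
slot_mouth [([0.6776, 0.0696, 0.2014], 0.84)]
gate_edge [([0.5274, -0.0789, 0.0943], 0.56)]
gate_leaf [([0.5558, 0.1896, -0.0003], 0.56), ([0.5145, -0.092, 0.1512], 0.49)]
plate_shoulder [([0.3197, 0.3516, 0.0825], 0.43), ([0.4539, 0.4985, 0.084], 0.39)]
keeper_lip [([0.5119, -0.0793, 0.145], 0.95)]
```

>>> apply_moves(
  plan="0.07 -0.06 0.034 0 0 0.01; 0.14 -0.13 0.034 0 0 0.02; 0.21 -0.21 0.034 0 0 0.03; 0.27 -0.28 0.034 0 0 0.0364; 0.31 -0.35 0.034 0 0 0.0364",
)

```text
time: 5.82
tcp_pos: [0.5996, 0.1917, 0.3265]
tcp_rot: [0.745, 0.668, 0.0, -0.0]
contact_force: [0.5, 0.9, 0.2]
gripper_width: 0.0131
grip_force: 59.0
```

>>> apply_moves(
  plan="0.03 -0.06 0 0 0 0; 0.046 -0.11 0 0 0 0; 0.05 -0.13 0 0 0 0; 0.05 -0.138 0 0 0 0; 0.05 -0.138 0 0 0 0",
)

```text
time: 6.23
tcp_pos: [0.6231, 0.1236, 0.3265]
tcp_rot: [0.746, 0.666, -0.0, -0.0]
contact_force: [0.4, 0.5, -1.0]
gripper_width: 0.0133
grip_force: 59.1
```

```bash
python3 - <<'E'
from h import *
goal([.64,.1,.33],-6.4)
o=get_obs(); w=grab_frame("wrist"); save(w,"w2.png")
for l in ["slot_mouth","plate_shoulder","plate_grip","plate"]: print(l,[(np.round(d["xyz"],4).tolist(),round(float(d["p"]),2)) for d in finder.place_of(l,w)[:3]])
rect(w,"plate",.28,o)
print(proj(w,[[.676,.0685,.2085],[.676,.0685,.2]],o))
np.save("o2.npy",o,allow_pickle=True); import pickle; pickle.dump((w,o),open("w2.pkl","wb"))
E
```

```text
t 6.23 tcp [0.6231 0.1236 0.3265] yaw -6.4 goal [ 0.0339 -0.0471  0.0071] [-0.0001 -0.0001  0.0001]
slot_mouth [([0.6713, 0.0683, 0.2038], 0.88)]
plate_shoulder []
plate_grip [([0.6245, 0.1215, 0.3388], 0.92)]
plate [([0.3253, 0.3489, -0.0036], 0.74), ([0.6178, 0.1198, 0.2584], 0.69)]
plate 0.96 [620.7  98.2] [111.9  23.3] 83.27
plate 0.71 [510.1 253.2] [ 6.4 24.8] 78.61
[[327.07831602 240.1180371 ]
 [325.12371323 236.08528796]]
```

View pics/w2.png

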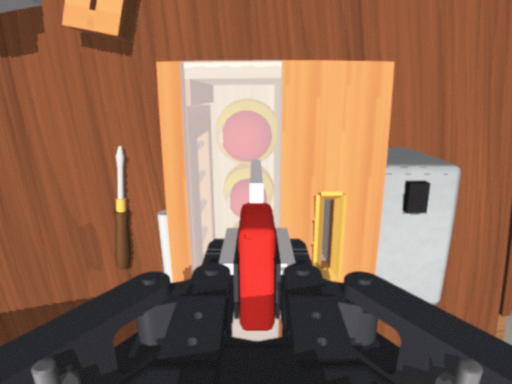

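```bash
python3 - <<'E'
from h import *
import pickle
w,o=pickle.load(open("w2.pkl","rb")); im=w["pixels"]
for r in (193,196,200,210,220,235):
    print(r,im[r,306:352:2].tolist() if r in(196,220) else "")
c=cv2.resize(im[180:290,290:360],None,fx=5,fy=5,interpolation=cv2.INTER_CUBIC); cv2.imwrite("pics/c2.png",c)
# predicted corners of throat top, 19x73 at z .2085
a=np.radians(-6.4); X=np.array([np.cos(a),np.sin(a),0]); Y=np.array([-X[1],X[0],0]); c0=np.array([.676,.0685,.2085])
print(proj(w,[c0+s*.0095*X+t*.0365*Y for s in(-1,1) for t in(-1,1)],o).round(1))
E
```

```text
193 
196 [[99, 165, 240], [98, 159, 237], [104, 167, 243], [102, 168, 243], [82, 132, 201], [98, 198, 246], [111, 224, 252], [79, 161, 216], [79, 162, 216], [80, 165, 218], [80, 165, 219], [79, 166, 219], [78, 162, 218], [77, 162, 215], [76, 155, 206], [76, 157, 208], [76, 156, 207], [75, 160, 211], [86, 183, 233], [97, 201, 246], [105, 196, 249], [110, 179, 248], [109, 175, 247]]
200 
210 
220 [[101, 165, 241], [96, 159, 237], [107, 173, 246], [90, 147, 225], [87, 157, 227], [109, 223, 253], [98, 205, 247], [78, 158, 212], [84, 154, 202], [115, 124, 137], [120, 118, 122], [106, 111, 119], [53, 72, 103], [54, 99, 143], [88, 180, 231], [94, 187, 237], [87, 181, 234], [87, 183, 233], [97, 201, 244], [107, 203, 249], [110, 182, 249], [109, 179, 248], [107, 176, 247]]
235 
[[313.5 279.4]
 [317.8 197.8]
 [335.5 279.2]
 [341.5 197.7]]
```

View pics/c2.png

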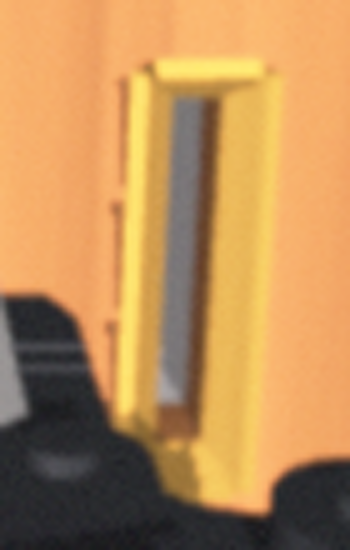

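```bash
python3 - <<'E'
from h import *
import pickle
w,o=pickle.load(open("w2.pkl","rb"))
q=toplane(w,[[324,199.5],[333.6,199.5],[321.6,267],[329,268]],.2,o); print(q.round(4), q.mean(0))
print("rim",toplane(w,[[316.5,194.5],[345.5,194.5],[342,281],[313.5,265]],.2085,o).round(4))
print(proj(w,[[0,0,0.]],o)*0, o["tcp_pos"])
# plate bottom edge: assume in hand at tcp - .0685
print("platebottom far end",toplane(w,[[250,160],[263,160],[250,185],[264,185]],o["tcp_pos"][2]-.0685,o).round(4))
print("grip top", toplane(w,[[240,208],[273,208],[239,325],[272,325]],o["tcp_pos"][2]+.033,o).round(4))
E
```

```text
[[0.6769 0.1011 0.2   ]
 [0.6848 0.1002 0.2   ]
 [0.6714 0.0396 0.2   ]
 [0.6778 0.0379 0.2   ]] [0.67772549 0.06969496 0.2       ]
rim [[0.6698 0.1087 0.2085]
 [0.6929 0.106  0.2085]
 [0.6869 0.0287 0.2085]
 [0.6634 0.047  0.2085]]
[[-0.  0.]] [0.62306954 0.12356102 0.32646229]
platebottom far end [[0.6226 0.1508 0.258 ]
 [0.6306 0.1499 0.258 ]
 [0.6207 0.1348 0.258 ]
 [0.6295 0.1338 0.258 ]]
grip top [[0.6214 0.153  0.3595]
 [0.6324 0.1518 0.3595]
 [0.6151 0.1068 0.3595]
 [0.6275 0.1055 0.3595]]
```

```bash
python3 - <<'E'
from h import *
im=cv2.imread("pics/w2.png"); cv2.imwrite("pics/c3.png",cv2.resize(im[145:345,215:300],None,fx=3,fy=3,interpolation=cv2.INTER_CUBIC))
E
```

```text
(no output)
```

View pics/c3.png

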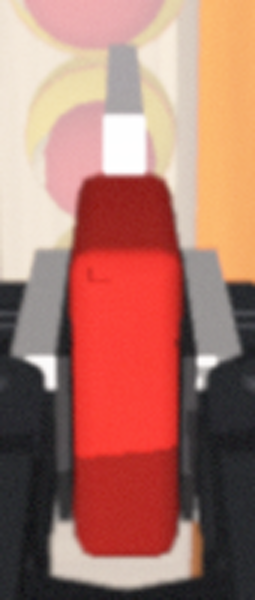

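```bash
python3 - <<'E'
from h import *
import pickle
from scipy.optimize import least_squares
w,o=pickle.load(open("w2.pkl","rb"))
# local plate points (x,y,z) seen; pixels from crop
L=np.array([[-.003,.030,0],[.003,.030,0],[-.003,.030,.062],[.003,.030,.062],[-.007,.022,.062],[.007,.022,.062],[-.007,.022,.098],[.007,.022,.098],[-.007,-.022,.098],[.007,-.022,.098]])
cr=np.array([[110,45],[135,45],[102,114],[145,114],[77,177],[170,177],[72,252],[181,252],[75,553],[178,553]])/3+[215,145]
Rt=R.from_quat(o["tcp_rot"]).as_matrix(); ax=np.c_[Rt[:,1],-Rt[:,0],[0,0,1]] 
if ax[0,0]<0: ax[:,:2]*=-1
if np.linalg.det(ax)<0: ax[:,1]*=-1
print(ax.round(2))
f=lambda v:(proj(w,o["tcp_pos"]+ (R.from_rotvec(v[3:]).apply(L)+v[:3])@ax.T,o)-cr).ravel()
for fix in (0,1):
    g=(lambda v:f(np.r_[v,0,0,0])) if fix else f
    s=least_squares(g,np.r_[0,0,-.065,0,0,0][:3 if fix else 6]); print(s.x.round(4),np.abs(s.fun).max().round(1),s.fun.reshape(-1,2).round(1).tolist())
E
```

```text
[[ 0.99  0.11  0.  ]
 [-0.11  0.99  0.  ]
 [-0.    0.    1.  ]]
[ 0.     -0.0043 -0.0736 -0.0012  0.0082  0.0017] 3.0 [[-0.7, 0.6], [0.4, 0.6], [0.9, 1.6], [-0.6, 1.6], [0.8, -2.9], [-0.5, -3.0], [-0.9, 0.7], [0.6, 0.5], [0.0, 0.3], [-0.1, 0.0]]
[ 0.0006 -0.0042 -0.0737] 3.0 [[0.3, 0.5], [1.4, 0.5], [1.2, 1.6], [-0.3, 1.6], [1.1, -3.0], [-0.2, -3.0], [-1.4, 0.7], [0.1, 0.7], [-0.6, 0.1], [-0.7, 0.1]]
```

>>> apply_moves(
  plan="0.04 -0.035 0 0 0 0; 0.08 -0.07 0 0 0 0; 0.11 -0.1 0 0 0 0; 0.11 -0.1 0 0 0 0; 0.11 -0.1 0 0 0 0",
)

```text
time: 6.95
tcp_pos: [0.6784, 0.074, 0.3262]
tcp_rot: [0.745, 0.667, -0.0, -0.001]
contact_force: [-0.8, 0.0, -1.1]
gripper_width: 0.0133
grip_force: 59.0
```

>>> apply_moves(
  plan="0 0 0 0 0 0; 0 0 -0.03 0 0 0; 0 0 -0.06 0 0 0; 0 0 -0.07 0 0 0; 0 0 -0.07 0 0 0",
)

```text
time: 7.37
tcp_pos: [0.6768, 0.075, 0.2897]
tcp_rot: [0.745, 0.667, -0.001, -0.001]
contact_force: [-0.0, 0.1, -1.7]
gripper_width: 0.013
grip_force: 58.9
```

```bash
python3 - <<'E'
from h import *
goal([.678,.0737,.2],-6.4)
o=get_obs(); w=grab_frame("wrist"); save(w,"w3.png"); im=w["pixels"]
cv2.imwrite("pics/c4.png",cv2.resize(im[130:345,190:330],None,fx=2.7,fy=2.7,interpolation=cv2.INTER_CUBIC))
E
```

```text
t 7.37 tcp [0.6768 0.075  0.2897] yaw -6.3 goal [ 0.0025 -0.0026 -0.1793] [-0.0001 -0.0006 -0.0003]
```

View pics/c4.png

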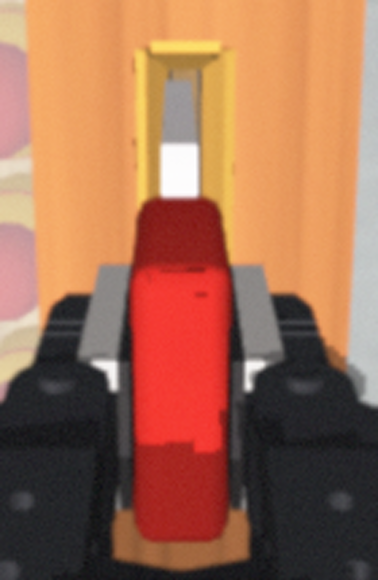

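>>> apply_moves(
  plan="0.0025 -0.003 0 0 0 0; 0.0025 -0.003 -0.02 0 0 0; 0.0025 -0.003 -0.04 0 0 0; 0.0025 -0.003 -0.06 0 0 0; 0.0025 -0.003 -0.06 0 0 0",
)

```text
time: 7.83
tcp_pos: [0.6782, 0.0724, 0.2581]
tcp_rot: [0.745, 0.667, -0.002, -0.002]
contact_force: [-0.4, -0.0, -1.1]
gripper_width: 0.0131
grip_force: 59.6
```

>>> apply_moves(
  plan="0 0 -0.02 0 0 0; 0 0 -0.04 0 0 0; 0 0 -0.06 0 0 0; 0 0 -0.08 0 0 0; 0 0 -0.08 0 0 0",
)

```text
time: 8.25
tcp_pos: [0.6784, 0.0724, 0.2177]
tcp_rot: [0.745, 0.667, -0.001, -0.001]
contact_force: [-0.1, 0.7, -1.3]
gripper_width: 0.0132
grip_force: 59.6
```

>>> apply_moves(
  plan="0 0 -0.005 0 0 0; 0 0 -0.01 0 0 0; 0 0 -0.014 0 0 0; 0 0 -0.014 0 0 0",
)

```text
time: 8.58
tcp_pos: [0.6789, 0.0726, 0.2148]
tcp_rot: [0.745, 0.667, -0.001, -0.001]
contact_force: [-6.0, 0.8, 0.3]
gripper_width: 0.0129
grip_force: 59.7
```

>>> apply_moves(
  plan="0 0 -0.006 0 0 0; 0 0 -0.012 0 0 0; 0 0 -0.012 0 0 0",
)

```text
time: 8.83
tcp_pos: [0.6789, 0.0727, 0.2121]
tcp_rot: [0.745, 0.667, -0.001, -0.001]
contact_force: [-9.8, 1.1, 9.0]
gripper_width: 0.0129
grip_force: 60.9
```

>>> apply_moves(
  plan="-0.004 0 -0.004 0 0 0; -0.004 0 -0.006 0 0 0; -0.004 0 -0.006 0 0 0",
)

```text
time: 9.08
tcp_pos: [0.6785, 0.0727, 0.2115]
tcp_rot: [0.745, 0.667, 0.002, 0.001]
contact_force: [-8.0, 0.3, 11.6]
gripper_width: 0.013
grip_force: 61.6
```

>>> apply_moves(
  plan="0 0 0 0 0 0; 0 0 0 0 0 0; 0 0 0 0 0 0; 0 0 0 0 0 0",
  jaw=0.5,
)

```text
time: 9.42
tcp_pos: [0.678, 0.0722, 0.2056]
tcp_rot: [0.745, 0.667, 0.0, 0.0]
contact_force: [0.3, 1.3, -0.1]
gripper_width: 0.0427
grip_force: 0.0
```

```bash
python3 - <<'E'
from h import *
goal([.678,.0737,.33],-6.4)
for c in ("scene","wrist"):
    p=grab_frame(c)
    for l in ["slot_mouth","plate_shoulder","plate_grip"]: print(c,l,[(np.round(d["xyz"],4).tolist(),round(float(d["p"]),2)) for d in finder.place_of(l,p)[:3]])
E
```

```text
t 9.42 tcp [0.678  0.0722 0.2056] yaw -6.4 goal [0.     0.003  0.2489] [ 0.      0.0002 -0.0001]
scene slot_mouth [([0.6752, 0.0715, 0.2014], 0.93), ([0.6751, 0.0693, 0.2276], 0.46)]
scene plate_shoulder [([0.4497, 0.5028, 0.0831], 0.95), ([0.6766, 0.0719, 0.2048], 0.67), ([0.3216, 0.3514, 0.0792], 0.61)]
scene plate_grip [([0.4481, 0.4994, 0.1138], 0.86), ([0.3205, 0.3514, 0.109], 0.77), ([0.6751, 0.0699, 0.2289], 0.72)]
wrist slot_mouth []
wrist plate_shoulder []
wrist plate_grip [([0.6773, 0.0725, 0.2259], 0.84)]
```

>>> apply_moves(
  plan="0 0 0.05 0 0 0; 0 0 0.12 0 0 0; 0 0 0.19 0 0 0; -0.06 -0.02 0.23 0 0 0.02; -0.12 -0.05 0.23 0 0 0.04",
)

```text
time: 10.23
tcp_pos: [0.6198, 0.0478, 0.3277]
tcp_rot: [0.653, 0.757, 0.003, 0.004]
contact_force: [-0.3, -0.5, 0.9]
gripper_width: 0.0426
grip_force: 0.0
```

```bash
python3 - <<'E'
from h import *
goal([.49,.005,.30],83.6)
for c in ("scene",):
    p=grab_frame(c)
    for l in ["slot_mouth","plate_shoulder","plate_grip","plate"]: print(c,l,[(np.round(d["xyz"],4).tolist(),round(float(d["p"]),2)) for d in finder.place_of(l,p)[:3]])
E
```

```text
t 10.23 tcp [0.6198 0.0478 0.3277] yaw 8.4 goal [-0.2596 -0.0855 -0.0554] [-0.0011  0.0016  0.2089]
scene slot_mouth [([0.6723, 0.0689, 0.204], 0.69)]
scene plate_shoulder [([0.4485, 0.5013, 0.0803], 0.79), ([0.3211, 0.3491, 0.0824], 0.73), ([0.6785, 0.0728, 0.203], 0.56)]
scene plate_grip [([0.3196, 0.35, 0.1116], 0.64), ([0.4509, 0.4999, 0.115], 0.57)]
scene plate [([0.4455, 0.5018, 0.0033], 0.63), ([0.3222, 0.3501, 0.0032], 0.57)]
```

>>> apply_moves(
  plan="-0.26 -0.085 -0.05 0 0 0.208; -0.26 -0.085 -0.05 0 0 0.208; -0.26 -0.085 -0.05 0 0 0.208; -0.26 -0.085 -0.05 0 0 0.208; -0.26 -0.085 -0.05 0 0 0.208",
)

```text
time: 10.9
tcp_pos: [0.4853, 0.0047, 0.2941]
tcp_rot: [0.39, 0.921, -0.0, -0.002]
contact_force: [0.6, -0.9, 0.0]
gripper_width: 0.0431
grip_force: 0.0
```

>>> apply_moves(
  plan="0 0 0 0 0 0.109; 0 0 0 0 0 0.109; 0 0 0 0 0 0.109; 0 0 0 0 0 0.109; 0 0 0 0 0 0.109",
)

```text
time: 11.32
tcp_pos: [0.4884, 0.0051, 0.2956]
tcp_rot: [0.088, 0.996, 0.0, -0.0]
contact_force: [0.2, -0.1, 0.4]
gripper_width: 0.0423
grip_force: 0.0
```

```bash
python3 - <<'E'
from h import *
import pickle
goal([.49,.005,.138],83.6)
o=get_obs(); w=grab_frame("wrist"); save(w,"w5.png"); pickle.dump((w,o),open("w5.pkl","wb"))
for l in ["knob","bolt_head","keeper_lip","gate_edge","gate_leaf"]: print(l,[(np.round(d["xyz"],4).tolist(),round(float(d["p"]),2)) for d in finder.place_of(l,w)[:3]])
print(proj(w,[[.49,.005,.159]],o))
E
```

```text
t 11.32 tcp [0.4884 0.0051 0.2956] yaw 79.9 goal [ 3.200e-03 -2.000e-04 -3.151e-01] [-0.     -0.0001  0.0102]
knob [([0.4874, -0.0009, 0.1577], 0.74)]
bolt_head [([0.5133, -0.0921, 0.1516], 0.84)]
keeper_lip [([0.5121, -0.0806, 0.1434], 0.61)]
gate_edge [([0.5225, -0.0753, 0.1011], 0.85)]
gate_leaf [([0.5524, 0.1896, -0.0024], 0.93)]
[[257.23360592 178.91124665]]
```

View pics/w5.png

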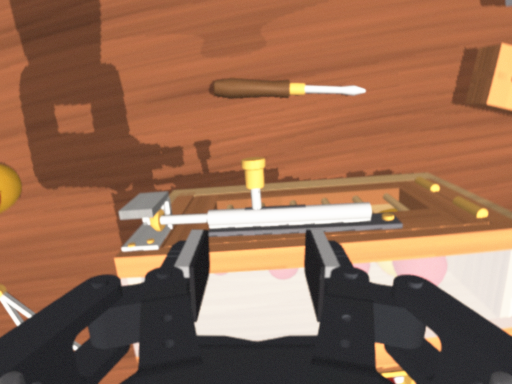

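```bash
python3 - <<'E'
from h import *
import pickle
w,o=pickle.load(open("w5.pkl","rb"))
for z in (.157,.165): print(toplane(w,[[254.3,163],[254.8,167],[255,178],[255.5,188]],z,o).round(4))
im=w["pixels"]; print(im[178,240:270].tolist())
E
```

```text
[[0.4766 0.0049 0.157 ]
 [0.48   0.0047 0.157 ]
 [0.4894 0.0032 0.157 ]
 [0.498  0.0021 0.157 ]]
[[0.4751 0.0052 0.165 ]
 [0.4785 0.005  0.165 ]
 [0.4875 0.0036 0.165 ]
 [0.4959 0.0025 0.165 ]]
[[48, 72, 118], [50, 72, 116], [49, 73, 118], [51, 74, 119], [51, 87, 132], [65, 132, 176], [86, 173, 225], [96, 203, 245], [110, 224, 253], [121, 236, 254], [126, 241, 255], [131, 245, 255], [137, 249, 255], [140, 251, 255], [143, 252, 255], [146, 252, 255], [146, 253, 255], [145, 252, 255], [142, 251, 255], [135, 249, 255], [131, 245, 255], [122, 238, 255], [112, 224, 253], [87, 180, 231], [63, 116, 162], [49, 77, 123], [51, 74, 117], [47, 71, 115], [47, 70, 113], [49, 72, 116]]
```

>>> apply_moves(
  plan="-0.001 -0.003 -0.07 0 0 0.0102; -0.001 -0.003 -0.15 0 0 0.0102; -0.001 -0.003 -0.23 0 0 0.0102; -0.001 -0.003 -0.29 0 0 0.0102; -0.001 -0.003 -0.315 0 0 0.0102",
)

```text
time: 12.03
tcp_pos: [0.4837, 0.0041, 0.1329]
tcp_rot: [0.06, 0.998, 0.001, -0.004]
contact_force: [-0.6, -1.1, -0.5]
gripper_width: 0.0423
grip_force: 0.0
```

>>> apply_moves(
  plan="0 0 0 0 0 0; 0 0 0 0 0 0; 0 0 0 0 0 0",
)

```text
time: 12.28
tcp_pos: [0.4883, 0.0032, 0.14]
tcp_rot: [0.059, 0.998, -0.0, 0.001]
contact_force: [-0.5, -0.2, 0.6]
gripper_width: 0.043
grip_force: 0.0
```

>>> apply_moves(
  plan="0 0 0 0 0 0; 0 0 0 0 0 0; 0 0 0 0 0 0; 0 0 0 0 0 0; 0 0 0 0 0 0",
  jaw=0,
)

```text
time: 12.7
tcp_pos: [0.4885, 0.0033, 0.1405]
tcp_rot: [0.058, 0.998, -0.0, 0.002]
contact_force: [-0.6, 1.3, 6.1]
gripper_width: 0.0136
grip_force: 60.0
```

>>> apply_moves(
  plan="0 0 0.005 0 0 0; 0 0 0.01 0 0 0; 0 0 0.015 0 0 0; 0 0 0.015 0 0 0; 0 0 0.015 0 0 0",
)

```text
time: 13.12
tcp_pos: [0.4869, 0.0035, 0.1452]
tcp_rot: [0.059, 0.998, -0.0, 0.0]
contact_force: [3.6, 1.7, -6.8]
gripper_width: 0.0135
grip_force: 60.8
```

```bash
python3 - <<'E'
from h import *
goal([.49,.005,.138],83.6)
o=get_obs(); w=grab_frame("wrist"); save(w,"w6.png")
for l in ["knob","bolt_head","keeper_lip"]: print(l,[(np.round(d["xyz"],4).tolist(),round(float(d["p"]),2)) for d in finder.place_of(l,w)[:3]])
cv2.imwrite("pics/c6.png",cv2.resize(w["pixels"][100:320,110:400],None,fx=2.6,fy=2.6,interpolation=cv2.INTER_CUBIC))
E
```

```text
t 13.12 tcp [0.4869 0.0035 0.1452] yaw 83.3 goal [ 0.0061  0.0031 -0.0144] [0.     0.     0.0009]
knob [([0.4832, -0.0014, 0.1654], 0.94)]
bolt_head []
keeper_lip [([0.5143, -0.0818, 0.1449], 0.72), ([0.4187, 0.0549, -0.0036], 0.54)]
```

View pics/c6.png

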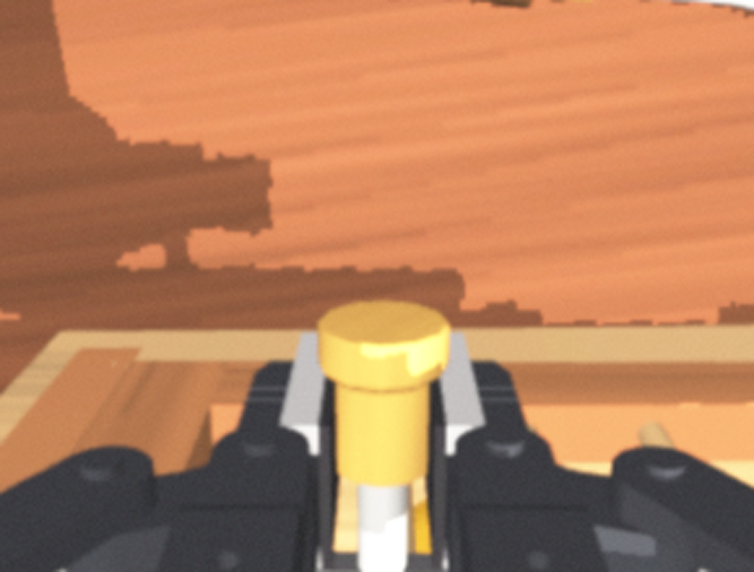

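>>> apply_moves(
  plan="0 0 0.006 0 0 0; 0 0 0.006 0 0 0; 0.002 0.015 0.006 0 0 0; 0.004 0.03 0.006 0 0 0; 0.005 0.045 0.006 0 0 0",
)

```text
time: 13.73
tcp_pos: [0.4902, 0.0261, 0.1495]
tcp_rot: [0.06, 0.998, -0.0, 0.001]
contact_force: [3.3, -2.8, -2.1]
gripper_width: 0.0139
grip_force: 58.6
```

>>> apply_moves(
  plan="0.002 0.012 0 0 0 0; 0.003 0.022 0 0 0 0; 0.003 0.022 0 0 0 0; 0.003 0.022 0 0 0 0; 0.003 0.022 0 0 0 0",
)

```text
time: 14.15
tcp_pos: [0.4915, 0.0377, 0.1491]
tcp_rot: [0.059, 0.998, 0.001, 0.001]
contact_force: [5.0, 1.2, -2.4]
gripper_width: 0.014
grip_force: 58.6
```

```bash
python3 - <<'E'
from h import *
goal([.4905,.0373,.1452],83.6)
o=get_obs(); print(o["contact_force"])
for c in("top","scene"):
  w=grab_frame(c)
  for l in ["knob","bolt_head","keeper_lip","gate_edge"]: print(c,l,[(np.round(d["xyz"],4).tolist(),round(float(d["p"]),2)) for d in finder.place_of(l,w)[:3]])
E
```

```text
t 14.15 tcp [0.4915 0.0377 0.1491] yaw 83.2 goal [-0.002  -0.0007 -0.0077] [-0.0002  0.0002  0.001 ]
[ 5.04822074  1.22126363 -2.44349618]
top knob []
top bolt_head []
top keeper_lip [([0.5143, -0.0806, 0.1474], 0.55)]
top gate_edge [([0.5217, -0.077, 0.0972], 0.48)]
scene knob []
scene bolt_head [([0.6926, -0.3865, 0.0006], 0.54)]
scene keeper_lip [([0.6262, 0.0481, -0.0034], 0.63), ([0.5105, -0.08, 0.1456], 0.56)]
scene gate_edge []
```

>>> apply_moves(
  plan="-0.021 0.009 0 0 0 -0.011; -0.021 0.009 0 0 0 -0.011; -0.041 0.02 0 0 0 -0.0223; -0.041 0.02 0 0 0 -0.0223; -0.061 0.033 0 0 0 -0.0334",
)

```text
time: 15.07
tcp_pos: [0.4623, 0.0521, 0.1494]
tcp_rot: [0.162, 0.987, -0.001, 0.002]
contact_force: [5.5, -0.4, -1.3]
gripper_width: 0.0141
grip_force: 58.8
```

```bash
python3 - <<'E'
from h import *
goal([.4611,.054,.1491],71.5)
o=get_obs(); print(o["contact_force"])
w=grab_frame("top"); rect(w,"gate_leaf",.183)
for l in ["gate_edge","knob","bolt_head"]: print(l,[(np.round(d["xyz"],4).tolist(),round(float(d["p"]),2)) for d in finder.place_of(l,w)[:2]])
E
```

```text
t 15.07 tcp [0.4623 0.0521 0.1494] yaw 71.3 goal [-0.0024  0.0037 -0.0006] [0.0004 0.0005 0.0004]
[ 5.49907126 -0.36936067 -1.31061264]
gate_leaf 0.66 [511.3  61.2] [261.1  36.8] 70.04
gate_edge [([0.4675, -0.0662, 0.0971], 0.64), ([0.648, 0.3996, -0.0024], 0.51)]
knob [([0.6775, 0.069, 0.1985], 0.53), ([0.5145, -0.0814, 0.146], 0.2)]
bolt_head [([0.4655, -0.0447, 0.1661], 0.6)]
```

>>> apply_moves(
  plan="-0.018 0.013 0 0 0 -0.0112; -0.018 0.013 0 0 0 -0.0112; -0.036 0.028 0 0 0 -0.0223; -0.036 0.028 0 0 0 -0.0223; -0.036 0.028 0 0 0 -0.0223",
)

```text
time: 15.73
tcp_pos: [0.443, 0.0668, 0.1488]
tcp_rot: [0.23, 0.973, -0.001, 0.001]
contact_force: [4.3, -3.3, -2.0]
gripper_width: 0.0142
grip_force: 58.8
```

>>> apply_moves(
  plan="0 0 0 0 0 0; 0 0 0 0 0 0; 0 0 0 0 0 0; 0 0 0 0 0 0; 0 0 0 0 0 0",
)

```text
time: 16.15
tcp_pos: [0.4428, 0.067, 0.1489]
tcp_rot: [0.231, 0.973, -0.0, 0.0]
contact_force: [4.3, -2.7, -2.1]
gripper_width: 0.0142
grip_force: 58.9
```

```bash
python3 - <<'E'
from h import *
goal([.443,.0682,.1491],63.5)
o=get_obs(); print(o["contact_force"],o["grip_force"])
for c in("top","scene"):
  w=grab_frame(c); save(w,"end_%s.png"%c)
  for l in ["gate_edge","bolt_head","knob","plate_shoulder","slot_mouth","doll","post","burnisher","compass"]: print(c,l,[(np.round(d["xyz"],4).tolist(),round(float(d["p"]),2)) for d in finder.place_of(l,w)[:3]])
a=cv2.imread("pics/end_scene.png")[130:330,140:340]; b=cv2.imread("pics/end_top.png")[110:260,110:310]
cv2.imwrite("pics/e.png",np.hstack([cv2.resize(a,(400,400)),cv2.resize(b,(400,400))]))
E
```

```text
t 16.15 tcp [0.4428 0.067  0.1489] yaw 63.2 goal [0.0004 0.0023 0.0005] [0.0001 0.     0.0007]
[ 4.34593357 -2.65804553 -2.10951412] 58.86906623840332
top gate_edge [([0.4329, -0.0522, 0.0954], 0.76)]
top bolt_head [([0.4302, -0.0267, 0.164], 0.55)]
top knob [([0.5121, -0.081, 0.1471], 0.61)]
top plate_shoulder [([0.4497, 0.4989, 0.0817], 0.73), ([0.3219, 0.3533, 0.082], 0.61), ([0.6726, 0.0697, 0.2047], 0.57)]
top slot_mouth [([0.679, 0.0689, 0.2012], 0.94), ([0.4202, 0.0608, 0.0002], 0.57)]
top doll [([0.4693, -0.3457, -0.0077], 0.61), ([0.4574, 0.3461, -0.0031], 0.37)]
top post [([0.6498, 0.3969, -0.0014], 0.5)]
top burnisher [([0.4262, 0.0607, 0.0013], 0.63), ([0.6758, 0.0701, 0.2057], 0.3)]
top compass [([0.4603, 0.3449, -0.006], 0.72), ([0.6974, -0.3923, -0.0018], 0.5)]
scene gate_edge [([0.4361, -0.0454, 0.0996], 0.72)]
scene bolt_head []
scene knob []
scene plate_shoulder [([0.4489, 0.5036, 0.0816], 0.8), ([0.3216, 0.352, 0.0776], 0.76), ([0.677, 0.0719, 0.2043], 0.61)]
scene slot_mouth [([0.6755, 0.073, 0.2022], 0.72)]
scene doll [([0.4711, -0.3468, -0.0015], 0.98)]
scene post [([0.652, 0.4003, -0.0015], 0.8)]
scene burnisher []
scene compass [([0.6939, -0.3863, -0.0013], 0.69)]
```

View pics/e.png

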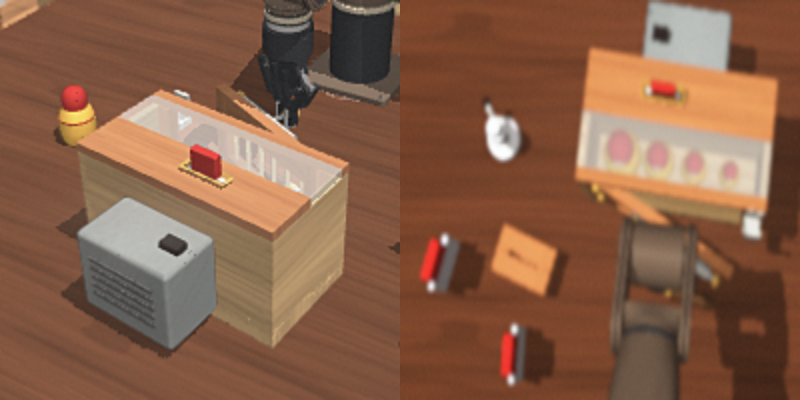

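The picture shows the plate seated in the brass slot, the gate about 0.35 rad ajar and held, and the bystanders where they were. I'm handing it in.

```bash
python3 -c "
from cell import sign_off
print(sign_off())"
```

```text
the job is handed in; nothing more can be done
None
```

I handed the job in at about 17 s of the 56 s; no verdict came back. By the last camera reading, the plate was fully home in the roof slot, the bolt drawn about 34 mm, the gate held still about 0.35 rad open, and the bench items had not moved.

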